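Cotter the clamp nut on the bench-block clamp

TASK

The nut on the bench-block clamp must not shake loose under the hammer. Turn the slotted nut clockwise (as seen from above) until its slot lines up with the notches of the two cheeks, then pick up the long cotter by its handle and lay it across, handle up and fairly central, so that it sits right down in the slot and in both notches. Leave the short cotter where it lies.

Things in the scene. Friction and masses are not known exactly. Their poses are not given: they have to be found in the camera images.
- nut_grip (a point): Clamp's steel hex nut: point on its vertical axis 72 mm above the bench. Hexagon 50 mm across flats, 43 to 65 mm above the bench; on it two lugs (29 long, 13 thick, top at 83 mm) with an open-topped slot 24 mm wide between. y axis: along the slot. Grip the flats at x = +25 and -25 mm (29 mm wide, 43 to 83 mm above the bench). Below it: washer (top 43 mm) and strap 30 mm wide (top 40 mm).
- nut (a joint): Turn of the nut on its threaded stud, rad: 0 when its slot is in line with the notches, growing counter-clockwise seen from above; its height stays practically the same. Starts at 0.6 to 1.2; stops at -0.35 and 1.75. Slight friction (0.1 N m); stays where it is left.
- seat (a point): Fixed point of the clamp on the nut's axis, level with the floors of slot and notches, 65 mm above the bench. y axis: line through both notches. Upright cheek plates at y = +81 and -81 mm (46 wide, 12 thick, tops 89 mm above the bench), each with an open notch 18 mm wide, 24 deep, flaring to 34 at the top. A strap runs along +x to a square steel block (x = 38 to 98 mm, top 32 mm above the bench).
- long_cotter_grip (a point): Long cotter: loose steel bar, flat underneath, 200 mm long (y axis), 14 wide (x), 12 high, with an upright flat handle at mid-length, 26 mm long (y), 14 thick (x), its top 52 mm above the bar's underside; 0.2 kg. This point lies in the handle, 38 mm above the underside. It lies on the bench, handle up.
- short_cotter_grip (a point): Short cotter, a bystander: same section and handle but 130 mm long, too short to reach both cheeks. This point lies in its handle, 38 mm above the underside.

How it is judged:
By the outcome, as a careful person would: the job done as asked, in the order asked, and still so for the second after the job is handed in, with the robot touching nothing.
It also fails if it takes over 54 s, if anything falls off the work surface, if the arm or the gripper's body presses on something with over 40 N, if the wrist force passes 120 N, or if a joint passes its speed limit or range.

ROBOT

A 6-joint arm with a two-finger parallel gripper is mounted at the origin on a cart in front of the work surface, level with it; the furniture and walls round the work are solid. World frame = base frame: x ahead of the robot, y to its left, z up, the work surface at z = 0. Lengths are in mm, angles in degrees, forces in N, time in s.
With the tool pointing down it reaches from about 400 to 925 mm from the base axis. Payload 12.5 kg.
Tool frame: the origin (TCP) lies between the finger pads; the fingertips stand 25 mm ahead of it and the grasp point (between the pads) lies 6 mm ahead of it (bot.tip_extent is the distance from the TCP to the fingertips, in mm); z points along the fingers, y is the line along which they close (so a half turn about z gives the same grasp; the last joint's range is limited). The gripper opens to 95 mm and grips with 3 to 60 N. Pads are 20 mm wide; open, the fingers measure 119 mm over their backs; the gripper's body (75 mm by 180 mm) begins 59 mm behind the grasp point.
Start: joints at [64.653, 28.126, 89.318, -0, 62.55, -6.05], TCP at [206.526, 589.908, 239.661] pointing down, gripper open.
Joint ranges: [-177.58, 177.58], [-47.91, 125.51], [2.72, 160], [-65.01, 245.01], [3.68, 167.84], [-153.87, 153.87]. Speed limits (degrees/s): [127.2, 127.2, 159.86, 180, 180, 180].

INTERFACE

Orientations are given as [roll, pitch, yaw] about the fixed x, y, z axes, in that order (R = Rz(yaw) Ry(pitch) Rx(roll)).
In Python, from workcell import bot gives the robot as it stands. The module is installed in compiled form; this text tells all that it offers.
- The arm moves only by the tool arm_command, never from a script. Its argument "steps" is a list of rows, each an object of numbers: "fingers": the gripper command: -1 is fully open, 1 is shut, values between are in proportion; "x", "y", "z": the shift along the world's x, y, z in mm; "twist": the turn about the world's z in degrees. A call has 1 to 10 rows; each row is the pose to reach, as a shift and turn from the pose commanded when the call began; what a row does not reach only later rows make up. A row lasts 1/8 s, in which the tool goes at most 62.5 mm and 10.7 degrees, less where a joint would pass 70% of its speed; a pose out of reach is approached as far as the arm can. A call with a gripper value outside its range is refused whole. The fingers move at their own pace and stop on an object; the grip force is fixed at half the most. Time passes only in rows, so rows that repeat a pose let the fingers close. It gives the time, the measured TCP pose, the force, the opening and the grip force at its end, in the units of the state.
- bot.get_state(): the state, without advancing time (a new reading comes with each control period).
- bot.camera(name): name is "scene" or "side" or "wrist"; returns a dict with "pixels" (384x512x3 uint8, red, green, blue), "depth" (384x512 float32, mm along the optical axis (not along the pixel's ray), 0 where there is no reading), "vfov" (degrees; the focal length in pixels is half the picture's height over the tangent of half this angle, whatever the lens; pixels are square), "cx", "cy" (the principal point, pixels), "distortion" ([k1, k2, p1, p2, k3] as OpenCV has them; the pictures are not rectified), "R" (3x3) and "t" (3): a world point X has camera coordinates R X + t. Camera axes: x right, y down, z forward; pixel columns grow to the right and rows downward; lengths in mm; the calibration is good to about 2 mm. A picture is of the moment at which its call begins.
- bot.close_job(): hands the job in; it is judged then, once.
The state is a dict: "t": time; "joint_positions": joint angles; "joint_velocities": joint speeds; "joint_torque": joint torques, N m; "tcp_pos": TCP position; "tcp_rot": TCP orientation; "force": force on the tool from outside, world axes, zero at the start; "moment": the same for the moment, N m; "gripper_width": finger opening in mm; "grasp_force": force on a finger pad.
Only numpy, scipy, OpenCV 4.12 (cv2) and the standard library are available. Lean on these libraries where they do the work, as an engineer would, in place of code of your own. Each camera call takes 0.05 s, during which the arm holds its last target. There are 200 camera calls.

## Working session

There is one attempt and no reset: what is moved stays moved. The work goes in short steps, Python scripts to look and compute and a tool call to move; the robot and the scene stay as the last step left them, time stands still between calls to the robot, and variables do not carry over. Pictures are saved under pics/ and viewed, at most 10 in all, crops included, and the job is handed in when it is done.

Besides the shell and the picture viewer there is one more tool, called after "Request:" as name([rows], argument=value, ...), one row to a line, values as JSON. arm_command: Moves the arm, as the interface text tells. Its arguments: {"type":"object","properties":{"steps":{"type":"array"}},"required":["steps"]}

```bash
mkdir -p pics; cat > h.py <<'E'
import numpy as np,cv2
from workcell import bot
def snap(name):
    c=bot.camera(name); np.savez(f'{name}.npz',**{k:np.array(v) for k,v in c.items()}); return c
def K(c):
    f=192/np.tan(np.radians(float(c['vfov'])/2)); return np.array([[f,0,float(c['cx'])],[0,f,float(c['cy'])],[0,0,1]])
def cloud(c):
    d=np.array(c['depth']); h,w=d.shape
    uv=np.stack(np.meshgrid(np.arange(w),np.arange(h)),-1).reshape(-1,1,2).astype(float)
    n=cv2.undistortPoints(uv,K(c),np.array(c['distortion'],float)).reshape(h,w,2)
    P=np.dstack([n[...,0]*d,n[...,1]*d,d]); P=(P-np.array(c['t']))@np.array(c['R'])
    P[d==0]=np.nan; return P
def rayz(c,u,v,z):
    n=cv2.undistortPoints(np.array([[[u,v]]],float),K(c),np.array(c['distortion'],float))[0,0]
    R=np.array(c['R']);o=-R.T@np.array(c['t']);d=R.T@np.array([n[0],n[1],1]); return o+d*(z-o[2])/d[2]
E
python3 - <<'E'
from h import *
a=snap('scene');b=snap('wrist')
cv2.imwrite('pics/a.png',np.vstack([cv2.resize(a['pixels'],(800,600))[:,:,::-1]]))
cv2.imwrite('pics/b.png',cv2.resize(b['pixels'],(800,600))[:,:,::-1])
print(bot.get_state())
E
```

```text
{'t': 0.1, 'joint_positions': array([ 6.46522895e+01,  2.81615770e+01,  8.93450505e+01,  7.12289502e-04,
        6.25486208e+01, -6.04952422e+00]), 'joint_velocities': array([ 0.01366869, -0.21531227, -0.09763321, -0.00944252,  0.09781276,
        0.13448788]), 'joint_torque': array([ 1.89519742e-03, -6.13625765e+01, -2.58607364e+01,  6.93254918e-02,
        4.70473222e-02, -2.63178953e-05]), 'tcp_pos': array([206.44486014, 589.73643175, 239.12010565]), 'tcp_rot': array([-1.79945126e+02, -6.45076970e-03,  1.60701482e+02]), 'force': array([-1.27631222, -0.2213226 , -0.34023557]), 'moment': array([-0.03684468,  0.04320115, -0.02990732]), 'grasp_force': 0.0, 'gripper_width': 94.86498217615238}
```

View pics/a.png

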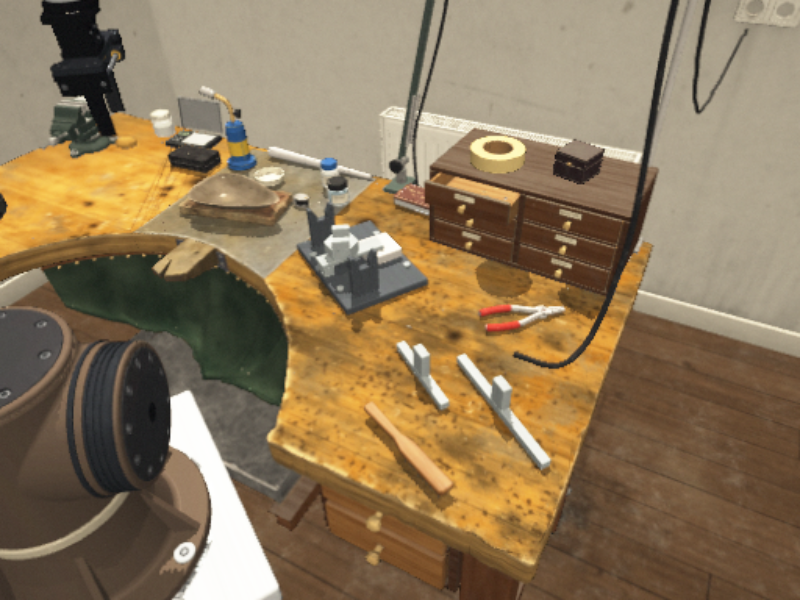

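View pics/b.png

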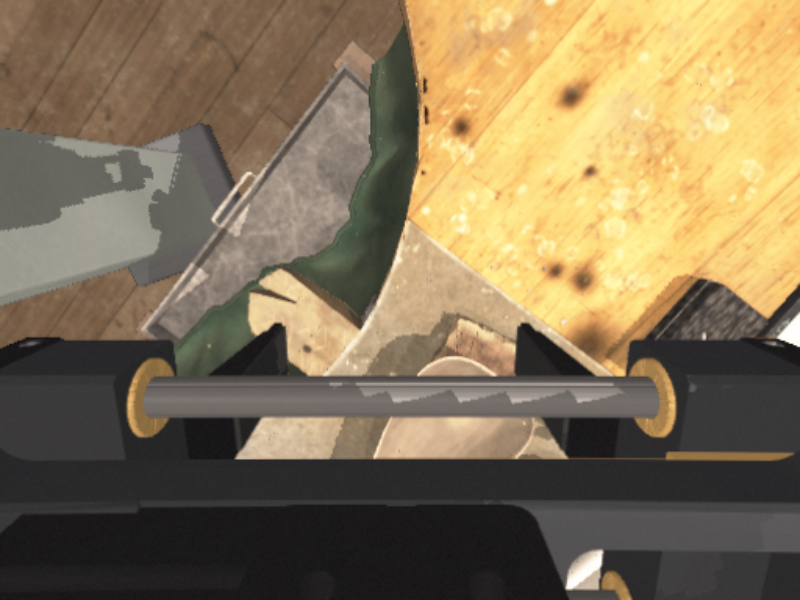

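The scene view shows the clamp at about (355,262), the short cotter at (422,375) and the long cotter at (503,410). The wrist view shows only the fingers and the bench left of the clamp. Next I'll measure from the depth and side cameras.

```bash
python3 - <<'E'
from h import *
a=dict(np.load('scene.npz'));b=snap('side')
P=cloud(a)
for u,v in [(355,262),(340,240),(320,222),(365,275),(503,410),(500,385),(465,360),(543,462),(421,360),(403,346),(443,405)]:
    print(u,v,P[int(v/1.5625),int(u/1.5625)].round(0))
cv2.imwrite('pics/c.png',cv2.resize(b['pixels'],(800,600))[:,:,::-1])
E
```

```text
355 262 [434. 191.  83.]
340 240 [442. 257.  82.]
320 222 [449. 351.  62.]
365 275 [447. 188.  52.]
503 410 [ 479. -113.   15.]
500 385 [ 481. -103.   52.]
465 360 [493. -13.  12.]
543 462 [ 472. -197.   12.]
421 360 [424.  -6.  46.]
403 346 [435.  60.  11.]
443 405 [423. -61.   8.]
```

View pics/c.png

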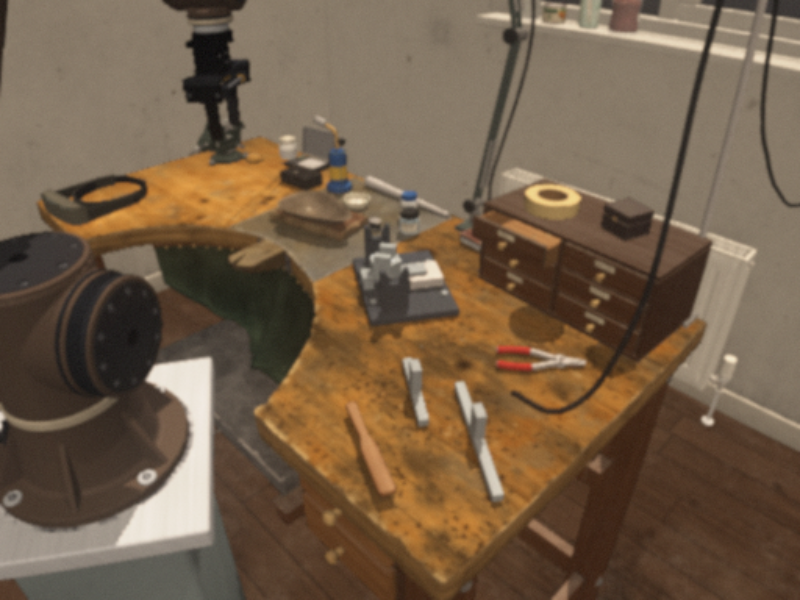

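Side view: clamp at (400,275), long cotter at (480,440), short cotter at (415,390). Next I'll work out the clamp from the clouds and find where the wrist camera sits.

```bash
python3 - <<'E'
from h import *
for n in ['scene','side']:
    P=cloud(dict(np.load(n+'.npz'))).reshape(-1,3); P=P[~np.isnan(P).any(1)]
    box=P[(P[:,0]>330)&(P[:,0]<600)&(P[:,1]>120)&(P[:,1]<400)]
    for lo,hi in [(5,24),(28,36),(70,78),(80.5,85.5),(86.5,92)]:
        q=box[(box[:,2]>lo)&(box[:,2]<hi)]
        print(n,lo,len(q), q[:,:2].mean(0).round(), q[:,:2].min(0).round(), q[:,:2].max(0).round())
    q=box[box[:,2]>86.5]
    for s in (q[q[:,1]<260],q[q[:,1]>=260]): print('cheek',len(s),s.mean(0).round(1),s.min(0).round(),s.max(0).round())
    L=P[(abs(P[:,0]-481)<60)&(abs(P[:,1]+103)<130)&(P[:,2]>8)&(P[:,2]<16)&(P[:,0]>450)]
    m=L.mean(0);w,V=np.linalg.eigh(np.cov(L[:,:2].T));t=(L[:,:2]-m[:2])@V
    print('long',len(L),m.round(1),V[:,1].round(3),t.min(0),t.max(0))
    h=P[(abs(P[:,0]-481)<40)&(abs(P[:,1]+103)<40)&(P[:,2]>48)];print('handle',h.mean(0).round(1),h.min(0).round(),h.max(0).round())
b=dict(np.load('wrist.npz'));print('cam',-b['R'].T@b['t'],b['R'].round(2))
E
```

```text
scene 5 1620 [473. 240.] [404. 166.] [560. 380.]
scene 28 280 [494. 264.] [409. 186.] [550. 359.]
scene 70 135 [449. 263.] [426. 185.] [477. 357.]
scene 80.5 98 [451. 272.] [425. 187.] [478. 363.]
scene 86.5 49 [452. 259.] [426. 187.] [479. 362.]
cheek 54 [519.2 216.  105.9] [426. 187.  87.] [600. 247. 143.]
cheek 20 [454.8 355.2  89. ] [433. 349.  87.] [479. 362.  91.]
long 535 [ 482.5 -113.9   11.8] [0.099 0.995] [ -8.87675579 -88.11659408] [  7.42475801 112.88426618]
handle [ 483.8 -102.1   51.6] [ 476. -114.   48.] [493. -88.  56.]
side 5 1343 [478. 234.] [402. 165.] [559. 383.]
side 28 265 [495. 255.] [408. 185.] [548. 357.]
side 70 128 [449. 264.] [425. 186.] [477. 358.]
side 80.5 58 [452. 273.] [425. 187.] [476. 358.]
side 86.5 29 [449. 260.] [425. 188.] [477. 363.]
cheek 52 [547.8 227.2 111.2] [425. 188.  87.] [600. 249. 143.]
cheek 12 [456.8 354.9  88.5] [431. 348.  87.] [477. 363.  91.]
long 448 [ 481.4 -117.1   11.1] [0.101 0.995] [ -8.21695081 -83.48054741] [  6.92549471 116.16352867]
handle [ 483.7 -101.9   50.5] [ 476. -114.   48.] [491. -87.  52.]
cam [142.89769675 611.99729491 383.56407999] [[ 0.33  0.94 -0.  ]
 [ 0.92 -0.32  0.24]
 [ 0.23 -0.08 -0.97]]
```

Request:
arm_command([
  {"x":30,"y":-38,"twist":-2,"fingers":-1},
  {"x":70,"y":-90,"twist":-5,"fingers":-1},
  {"x":112,"y":-143,"twist":-10,"fingers":-1},
  {"x":154,"y":-196,"twist":-15,"fingers":-1},
  {"x":196,"y":-250,"twist":-18,"fingers":-1},
  {"x":230,"y":-294,"twist":-20,"fingers":-1},
  {"x":247,"y":-315,"twist":-20,"fingers":-1},
  {"x":247,"y":-315,"twist":-20,"fingers":-1},
  {"x":247,"y":-315,"twist":-20,"fingers":-1},
])

```text
$.steps[0]: bad value
```

```bash
python3 - <<'E'
from h import *
a=snap('wrist')
cv2.imwrite('pics/d.png',cv2.resize(a['pixels'],(800,600),interpolation=cv2.INTER_CUBIC)[:,:,::-1])
s=bot.get_state();print(s['tcp_pos'],s['tcp_rot'],s['joint_positions'])
E
```

```text
[206.48775489 589.78650386 239.29676932] [-1.79964112e+02 -1.60709273e-03  1.60702314e+02] [ 6.46518107e+01  2.81503403e+01  8.93359362e+01 -2.46177465e-03
  6.25495807e+01 -6.04936780e+00]
```

View pics/d.png

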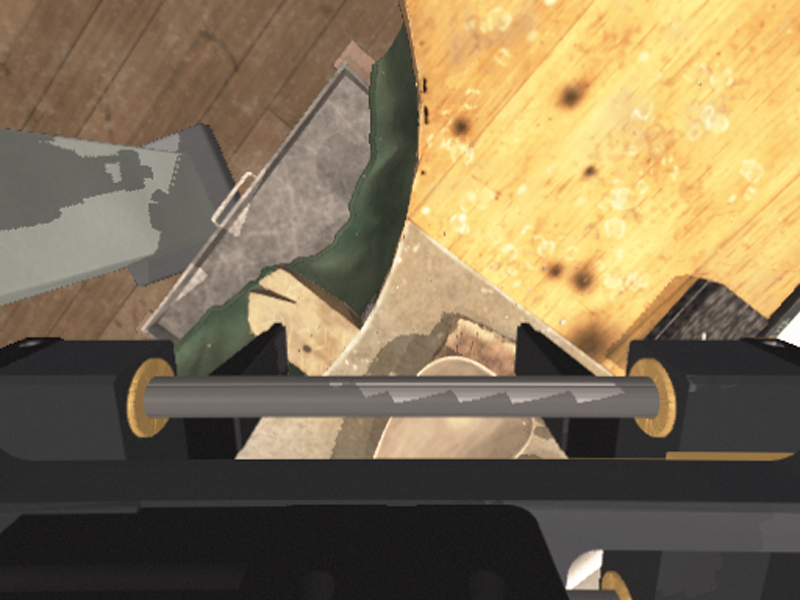

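The call was refused, probably because the z keys were missing, so the picture is unchanged. The rod covers the lower half of the view, so I'll place the tool 50 mm back of the nut.

Request:
arm_command([
  {"x":30,"y":-38,"z":0,"twist":-2,"fingers":-1},
  {"x":72,"y":-88,"z":0,"twist":-5,"fingers":-1},
  {"x":110,"y":-135,"z":0,"twist":-8,"fingers":-1},
  {"x":150,"y":-185,"z":0,"twist":-12,"fingers":-1},
  {"x":190,"y":-233,"z":0,"twist":-15,"fingers":-1},
  {"x":230,"y":-282,"z":0,"twist":-18,"fingers":-1},
  {"x":265,"y":-325,"z":0,"twist":-20,"fingers":-1},
  {"x":284,"y":-347,"z":0,"twist":-20,"fingers":-1},
  {"x":284,"y":-347,"z":0,"twist":-20,"fingers":-1},
])

```text
t: 1.32
tcp_pos: [491.5, 241.5, 239.4]
tcp_rot: [-180.0, -0.0, 140.5]
force: [-0.2, -0.2, 0.4]
gripper_width: 95.3
grasp_force: 0.0
```

```bash
python3 - <<'E'
from h import *
a=snap('wrist')
cv2.imwrite('pics/e.png',cv2.resize(a['pixels'],(800,600),interpolation=cv2.INTER_CUBIC)[:,:,::-1])
s=bot.get_state();print(s['t'],s['tcp_pos'],s['tcp_rot'],s['joint_positions'])
E
```

```text
1.375 [490.63299397 242.44629886 239.44315158] [-1.79985335e+02 -2.17214090e-02  1.40603296e+02] [ 1.93751494e+01  2.18354177e+01  1.00295552e+02  1.29523195e-02
  5.78928323e+01 -3.12350361e+01]
```

View pics/e.png

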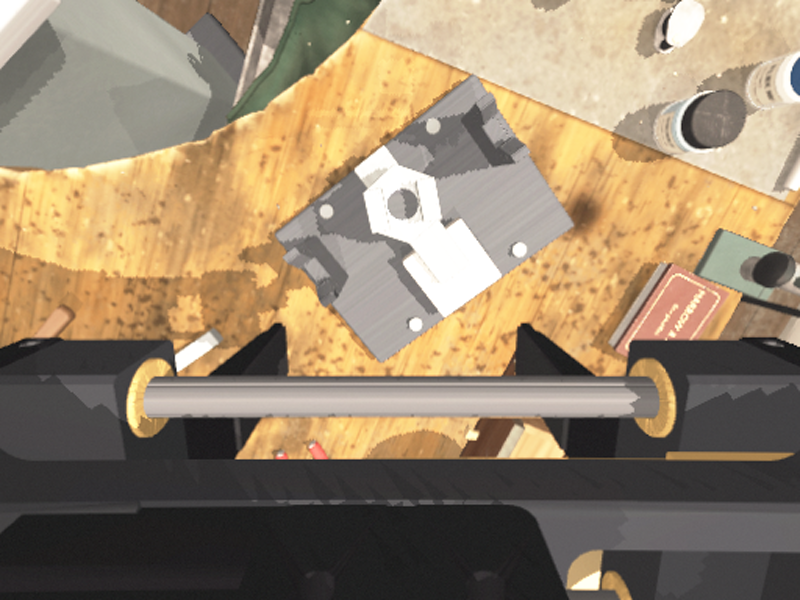

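The clamp is clear: nut around (402,205), one cheek at about (318,272), the other at about (495,135), and the block lower right. The slot reads roughly vertical. I'll fit the lugs and cheeks from depth.

```bash
python3 - <<'E'
from h import *
a=dict(np.load('wrist.npz'));I=cloud(a);P=I.reshape(-1,3)
B=P[(abs(P[:,0]-452)<60)&(abs(P[:,1]-275)<110)]
pl=B[(B[:,2]>86.5)&(B[:,2]<93)]
cs=[]
for s in (pl[pl[:,1]<250],pl[pl[:,1]>300]):
    r=cv2.minAreaRect(s[:,:2].astype(np.float32)); cs.append(np.array(r[0])); print('cheek',len(s),np.round(r[0],1),np.round(r[1],1),r[2])
d=cs[1]-cs[0];print('seat',(cs[0]+cs[1])/2,'len',np.hypot(*d),'ang of y',np.degrees(np.arctan2(d[1],d[0])))
c=(cs[0]+cs[1])/2
N=B[(np.hypot(*(B[:,:2]-c).T)<40)]
l=N[(N[:,2]>79)&(N[:,2]<87)]
r=cv2.minAreaRect(l[:,:2].astype(np.float32));print('lugs',len(l),r,np.median(l[:,2]))
x=l[:,:2]-l[:,:2].mean(0)
print(l[:,:2].mean(0)); _,lab,ctr=cv2.kmeans(l[:,:2].astype(np.float32),2,None,(3,100,.01),10,cv2.KMEANS_PP_CENTERS);print(ctr,'lug axis ang',np.degrees(np.arctan2(*(ctr[1]-ctr[0])[::-1])),np.hypot(*(ctr[1]-ctr[0])))
for k in (0,1): print(cv2.minAreaRect(l[lab[:,0]==k][:,:2].astype(np.float32)))
# masked crop w/ heights
crop=I[70:190,170:350]; z=np.nan_to_num(crop[...,2]); im=cv2.applyColorMap(np.uint8(np.clip(z*2.6,0,255)),2)
cv2.imwrite('pics/f.png',cv2.resize(np.hstack([im]),None,fx=4,fy=4,interpolation=0))
E
```

```text
cheek 137 [447.7 195.1] [11.8 45.9] 87.29519653320312
cheek 180 [454.1 356.2] [11.7 45.7] 87.9906997680664
seat [450.94134521 275.66759491] len 161.23234098499867 ang of y 87.71991333667566
lugs 613 ((450.8416748046875, 275.88232421875), (49.83818435668945, 28.634889602661133), 62.112831115722656) 80.28234632326141
[450.98549526 276.57003634]
[[441.88672 259.91556]
 [459.5373  292.22327]] lug axis ang 61.351025 36.81482
((442.2331237792969, 259.57611083984375), (12.837162017822266, 28.66050910949707), 61.617431640625)
((459.4985046386719, 292.26922607421875), (12.818116188049316, 28.62609100341797), 62.45736312866211)
```

View pics/f.png

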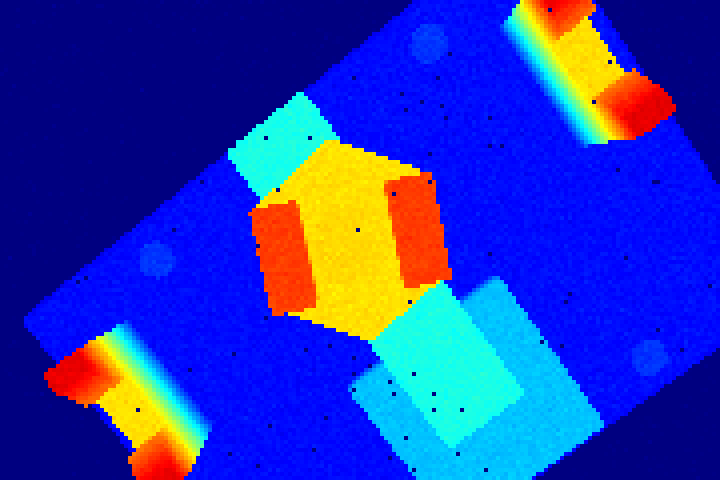

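Seat at (450.9, 275.7) with its y axis at 87.7°. Nut x axis is at 62.1°, so the nut is at +64.3°. I'll go down with tool yaw 152.1.

Request:
arm_command([
  {"x":-20,"y":17,"z":-10,"twist":6,"fingers":-1},
  {"x":-39.6,"y":33,"z":-40,"twist":11.4,"fingers":-1},
  {"x":-39.6,"y":33,"z":-80,"twist":11.4,"fingers":-1},
  {"x":-39.6,"y":33,"z":-120,"twist":11.4,"fingers":-1},
  {"x":-39.6,"y":33,"z":-150,"twist":11.4,"fingers":-1},
  {"x":-39.6,"y":33,"z":-163,"twist":11.4,"fingers":-1},
  {"x":-39.6,"y":33,"z":-163,"twist":11.4,"fingers":-0.5},
  {"x":-39.6,"y":33,"z":-163,"twist":11.4,"fingers":0.2},
  {"x":-39.6,"y":33,"z":-163,"twist":11.4,"fingers":1},
  {"x":-39.6,"y":33,"z":-163,"twist":11.4,"fingers":1},
])

```text
t: 2.62
tcp_pos: [451.2, 276.0, 77.3]
tcp_rot: [179.9, 0.0, 152.1]
force: [0.1, 0.6, 1.2]
gripper_width: 60.5
grasp_force: 0.0
```

Request:
arm_command([
  {"x":0,"y":0,"z":0,"twist":0,"fingers":1},
  {"x":0,"y":0,"z":0,"twist":0,"fingers":1},
  {"x":0,"y":0,"z":0,"twist":0,"fingers":1},
  {"x":0,"y":0,"z":0,"twist":0,"fingers":1},
])

```text
t: 3.12
tcp_pos: [450.9, 275.8, 77.0]
tcp_rot: [180.0, 0.0, 152.1]
force: [-0.3, -3.0, 5.3]
gripper_width: 50.3
grasp_force: 30.0
```

Request:
arm_command([
  {"x":0,"y":0,"z":0,"twist":-4,"fingers":1},
  {"x":0,"y":0,"z":0,"twist":-12,"fingers":1},
  {"x":0,"y":0,"z":0,"twist":-20,"fingers":1},
  {"x":0,"y":0,"z":0,"twist":-28,"fingers":1},
  {"x":0,"y":0,"z":0,"twist":-36,"fingers":1},
  {"x":0,"y":0,"z":0,"twist":-44,"fingers":1},
  {"x":0,"y":0,"z":0,"twist":-52,"fingers":1},
  {"x":0,"y":0,"z":0,"twist":-59,"fingers":1},
  {"x":0,"y":0,"z":0,"twist":-64.3,"fingers":1},
  {"x":0,"y":0,"z":0,"twist":-64.3,"fingers":1},
])

```text
t: 4.38
tcp_pos: [451.5, 276.0, 77.0]
tcp_rot: [179.9, -0.0, 87.8]
force: [2.0, -0.6, 4.2]
gripper_width: 49.7
grasp_force: 30.0
```

Request:
arm_command([
  {"x":0,"y":0,"z":0,"twist":0,"fingers":1},
  {"x":0,"y":0,"z":0,"twist":0,"fingers":1},
])

```text
t: 4.62
tcp_pos: [451.5, 276.1, 76.9]
tcp_rot: [179.9, -0.0, 87.9]
force: [2.6, -1.0, 4.9]
gripper_width: 49.8
grasp_force: 30.0
```

Request:
arm_command([
  {"x":0,"y":0,"z":0,"twist":0,"fingers":0.3},
  {"x":0,"y":0,"z":0,"twist":0,"fingers":-0.5},
  {"x":0,"y":0,"z":0,"twist":0,"fingers":-1},
  {"x":0,"y":0,"z":0,"twist":0,"fingers":-1},
  {"x":0,"y":0,"z":20,"twist":0,"fingers":-1},
  {"x":0,"y":0,"z":60,"twist":0,"fingers":-1},
  {"x":0,"y":-15,"z":100,"twist":0,"fingers":-1},
  {"x":0,"y":-35,"z":140,"twist":0,"fingers":-1},
  {"x":0,"y":-50,"z":163,"twist":0,"fingers":-1},
  {"x":0,"y":-50,"z":163,"twist":0,"fingers":-1},
])

```text
t: 5.88
tcp_pos: [451.3, 225.5, 240.9]
tcp_rot: [179.8, -0.1, 87.7]
force: [-0.9, -0.1, -0.7]
gripper_width: 95.2
grasp_force: 0.0
```

```bash
cat > nut.py <<'E'
from h import *
def nut(a):
    P=cloud(a).reshape(-1,3)
    B=P[(abs(P[:,0]-452)<60)&(abs(P[:,1]-275)<110)]
    pl=B[(B[:,2]>86.5)&(B[:,2]<93)]
    cs=[]
    for s in (pl[pl[:,1]<250],pl[pl[:,1]>300]):
        r=cv2.minAreaRect(s[:,:2].astype(np.float32)); cs.append(np.array(r[0])); print('cheek',len(s),np.round(r[0],1),np.round(r[1],1),r[2])
    d=cs[1]-cs[0];c=(cs[0]+cs[1])/2;print('seat',c,'len',np.hypot(*d),'ang of y',np.degrees(np.arctan2(d[1],d[0])))
    l=B[(np.hypot(*(B[:,:2]-[451,275.7]).T)<40)&(B[:,2]>79)&(B[:,2]<87)]
    print('lugs',len(l),cv2.minAreaRect(l[:,:2].astype(np.float32)))
    for s in (l[l[:,0]<451],l[l[:,0]>451]): print('lug',cv2.minAreaRect(s[:,:2].astype(np.float32)))
E
python3 - <<'E'
from nut import *
nut(snap('wrist'));print(bot.get_state()['tcp_pos'],bot.get_state()['tcp_rot'])
E
```

```text
cheek 123 [448.4 195.6] [11.1 45.1] 87.70195770263672
cheek 197 [454.1 356. ] [11.8 45.3] 87.51380157470703
seat [451.23529053 275.80271912] len 160.57716647339595 ang of y 87.96650545094609
lugs 611 ((451.1470642089844, 276.18133544921875), (27.678394317626953, 49.214393615722656), 87.70272827148438)
lug ((432.8014221191406, 276.9241943359375), (27.779067993164062, 12.132766723632812), 86.89665985107422)
lug ((469.58465576171875, 275.4540100097656), (27.744937896728516, 12.066485404968262), 88.20763397216797)
[450.88384121 225.82640348 239.67982682] [ 1.79955500e+02 -2.17461842e-02  8.77625347e+01]
```

The nut is aligned to within about 0.3°. Now to the long cotter.

Request:
arm_command([
  {"x":2,"y":-25,"z":0,"twist":0,"fingers":-1},
  {"x":6,"y":-75,"z":0,"twist":-1,"fingers":-1},
  {"x":10,"y":-130,"z":0,"twist":-2,"fingers":-1},
  {"x":14,"y":-185,"z":0,"twist":-3,"fingers":-1},
  {"x":18,"y":-240,"z":0,"twist":-3.6,"fingers":-1},
  {"x":22,"y":-295,"z":0,"twist":-3.6,"fingers":-1},
  {"x":26,"y":-345,"z":0,"twist":-3.6,"fingers":-1},
  {"x":28,"y":-378,"z":0,"twist":-3.6,"fingers":-1},
  {"x":28,"y":-378,"z":0,"twist":-3.6,"fingers":-1},
  {"x":28,"y":-378,"z":0,"twist":-3.6,"fingers":-1},
])

```text
t: 7.18
tcp_pos: [478.7, -151.2, 238.6]
tcp_rot: [-179.9, -0.0, 84.2]
force: [-0.3, 1.4, 0.3]
gripper_width: 95.0
grasp_force: 0.0
```

```bash
python3 - <<'E'
from h import *
P=cloud(snap('wrist')).reshape(-1,3);print(bot.get_state()['tcp_pos'],bot.get_state()['tcp_rot'])
B=P[(abs(P[:,0]-483)<35)&(abs(P[:,1]+103)<120)]
for lo,hi in((9,15),(48,56)):
    s=B[(B[:,2]>lo)&(B[:,2]<hi)];print(len(s),np.median(s[:,2]),cv2.minAreaRect(s[:,:2].astype(np.float32)))
E
```

```text
[ 478.81230452 -150.91539807  238.93050058] [-1.79929982e+02 -3.86387251e-02  8.42559471e+01]
1387 11.259018037132398 ((483.8024597167969, -100.50389862060547), (197.5169219970703, 13.037702560424805), 84.45442199707031)
262 51.08811226802674 ((484.341064453125, -100.54135131835938), (24.32574462890625, 13.055155754089355), 84.1329574584961)
```

Request:
arm_command([
  {"x":3,"y":25,"z":-20,"twist":0,"fingers":-0.4},
  {"x":5.2,"y":51,"z":-60,"twist":0.2,"fingers":-0.2},
  {"x":5.2,"y":51,"z":-110,"twist":0.2,"fingers":-0.2},
  {"x":5.2,"y":51,"z":-155,"twist":0.2,"fingers":-0.2},
  {"x":5.2,"y":51,"z":-182,"twist":0.2,"fingers":-0.2},
  {"x":5.2,"y":51,"z":-191.5,"twist":0.2,"fingers":-0.2},
  {"x":5.2,"y":51,"z":-191.5,"twist":0.2,"fingers":-0.2},
  {"x":5.2,"y":51,"z":-191.5,"twist":0.2,"fingers":0.3},
  {"x":5.2,"y":51,"z":-191.5,"twist":0.2,"fingers":1},
  {"x":5.2,"y":51,"z":-191.5,"twist":0.2,"fingers":1},
])

```text
t: 8.48
tcp_pos: [484.3, -101.2, 48.7]
tcp_rot: [179.9, 0.0, 84.4]
force: [-0.0, -0.6, 0.5]
gripper_width: 32.2
grasp_force: 0.0
```

Request:
arm_command([
  {"x":0,"y":0,"z":0,"twist":0,"fingers":1},
  {"x":0,"y":0,"z":0,"twist":0,"fingers":1},
  {"x":0,"y":0,"z":0,"twist":0,"fingers":1},
  {"x":0,"y":0,"z":0,"twist":0,"fingers":1},
])

```text
t: 8.98
tcp_pos: [484.2, -101.1, 48.2]
tcp_rot: [180.0, 0.0, 84.4]
force: [0.5, -0.2, 2.7]
gripper_width: 14.1
grasp_force: 30.0
```

Request:
arm_command([
  {"x":0,"y":0,"z":10,"twist":0,"fingers":1},
  {"x":0,"y":0,"z":40,"twist":0,"fingers":1},
  {"x":0,"y":0,"z":80,"twist":0,"fingers":1},
  {"x":0,"y":8,"z":105,"twist":0,"fingers":1},
  {"x":-2,"y":28,"z":120,"twist":0.5,"fingers":1},
  {"x":-5,"y":60,"z":125,"twist":1,"fingers":1},
  {"x":-9,"y":100,"z":125,"twist":1.5,"fingers":1},
  {"x":-12,"y":140,"z":125,"twist":2,"fingers":1},
  {"x":-16,"y":180,"z":125,"twist":2.5,"fingers":1},
  {"x":-20,"y":220,"z":125,"twist":3,"fingers":1},
])

```text
t: 10.22
tcp_pos: [463.6, 120.2, 173.6]
tcp_rot: [180.0, -0.0, 87.4]
force: [0.2, -0.7, -2.9]
gripper_width: 13.9
grasp_force: 30.0
```

Request:
arm_command([
  {"x":-4,"y":40,"z":0,"twist":0.2,"fingers":1},
  {"x":-7,"y":80,"z":0,"twist":0.4,"fingers":1},
  {"x":-10,"y":115,"z":0,"twist":0.4,"fingers":1},
  {"x":-12,"y":140,"z":0,"twist":0.4,"fingers":1},
  {"x":-13,"y":153,"z":0,"twist":0.4,"fingers":1},
  {"x":-13,"y":156.4,"z":0,"twist":0.4,"fingers":1},
  {"x":-13,"y":156.4,"z":0,"twist":0.4,"fingers":1},
  {"x":-13,"y":156.4,"z":0,"twist":0.4,"fingers":1},
])

```text
t: 11.22
tcp_pos: [451.2, 274.6, 173.2]
tcp_rot: [-180.0, 0.0, 87.8]
force: [1.1, 0.3, -2.8]
gripper_width: 13.7
grasp_force: 30.0
```

```bash
python3 - <<'E'
from h import *
a=snap('wrist');s=bot.get_state();print(s['t'],s['tcp_pos'],s['tcp_rot'],s['force'],s['moment'],s['gripper_width'])
I=cloud(a);P=I.reshape(-1,3)
B=P[(abs(P[:,0]-452)<45)&(abs(P[:,1]-275)<130)]
q=B[(B[:,2]>115)&(B[:,2]<150)&(abs(B[:,1]-275)>25)]
for s in (q,q[q[:,1]>275],q[q[:,1]<275]):
  if len(s)>5: print(len(s),s.min(0),s.max(0),cv2.minAreaRect(s[:,:2].astype(np.float32)))
q=q[q[:,2]>134]
A=np.c_[q[:,1]-275.8,np.ones(len(q))];print('z slope',np.linalg.lstsq(A,q[:,2],rcond=None)[0])
b=snap('side')
cv2.imwrite('pics/g.png',np.hstack([cv2.resize(a['pixels'],(400,300)),cv2.resize(b['pixels'][120:240,190:350],(400,300))])[:,:,::-1])
E
```

```text
11.275 [451.26017594 274.6463562  173.1926708 ] [-1.79999258e+02  7.03176170e-03  8.77515256e+01] [-0.24004859 -0.11544709 -3.31311345] [-0.14371776  0.02920792 -0.05828042] 13.550529907335475
3074 [442.10422176 215.70748137 133.60716007] [461.80783379 374.29096297 138.66780559] ((451.72344970703125, 294.9582214355469), (158.6698455810547, 14.029000282287598), 87.7132797241211)
2605 [445.45248987 300.00471841 133.60716007] [461.80783379 374.29096297 138.66780559] ((453.41461181640625, 337.046875), (74.4227523803711, 13.996793746948242), 87.72369384765625)
469 [442.10422176 215.70748137 133.695691  ] [456.230874   236.83292725 137.91662337] ((448.9836730957031, 226.2122344970703), (21.009580612182617, 13.9805326461792), 88.21086120605469)
z slope [4.16288516e-04 1.36215741e+02]
```

View pics/g.png

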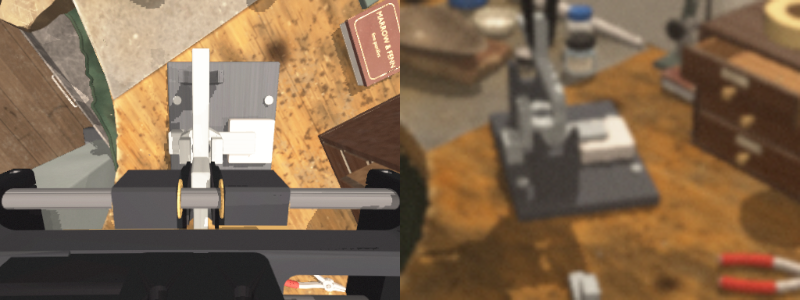

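The left half shows the cotter level over the clamp and running along the notch line; the side crop shows it above the cheeks. It is centred within about 0.3 mm, so I'll lower about 59 mm.

Request:
arm_command([
  {"x":0,"y":0.8,"z":-12,"twist":0,"fingers":1},
  {"x":0,"y":0.8,"z":-26,"twist":0,"fingers":1},
  {"x":0,"y":0.8,"z":-36,"twist":0,"fingers":1},
  {"x":0,"y":0.8,"z":-43,"twist":0,"fingers":1},
  {"x":0,"y":0.8,"z":-48,"twist":0,"fingers":1},
  {"x":0,"y":0.8,"z":-52,"twist":0,"fingers":1},
  {"x":0,"y":0.8,"z":-55,"twist":0,"fingers":1},
  {"x":0,"y":0.8,"z":-57,"twist":0,"fingers":1},
  {"x":0,"y":0.8,"z":-57,"twist":0,"fingers":1},
])

```text
t: 12.45
tcp_pos: [451.1, 276.1, 116.2]
tcp_rot: [180.0, -0.0, 87.8]
force: [-0.3, 0.7, -1.8]
gripper_width: 14.2
grasp_force: 30.0
```

Request:
arm_command([
  {"x":0,"y":0,"z":-1,"twist":0,"fingers":1},
  {"x":0,"y":0,"z":-2,"twist":0,"fingers":1},
  {"x":0,"y":0,"z":-2.5,"twist":0,"fingers":1},
  {"x":0,"y":0,"z":-2.5,"twist":0,"fingers":1},
])

```text
t: 12.95
tcp_pos: [451.1, 276.1, 113.6]
tcp_rot: [180.0, 0.0, 87.8]
force: [-1.1, -0.6, -3.1]
gripper_width: 13.7
grasp_force: 30.0
```

Request:
arm_command([
  {"x":0,"y":0,"z":-0.5,"twist":0,"fingers":1},
  {"x":0,"y":0,"z":-1,"twist":0,"fingers":1},
  {"x":0,"y":0,"z":-1,"twist":0,"fingers":1},
])

```text
t: 13.32
tcp_pos: [451.2, 276.1, 113.2]
tcp_rot: [180.0, -0.0, 87.8]
force: [-1.4, -0.5, 6.0]
gripper_width: 13.8
grasp_force: 30.0
```

The force is up about 9 N, so it is seated. Release, then back off and check.

Request:
arm_command([
  {"x":0,"y":0,"z":0,"twist":0,"fingers":0.5},
  {"x":0,"y":0,"z":0,"twist":0,"fingers":0.2},
  {"x":0,"y":0,"z":0,"twist":0,"fingers":0},
  {"x":0,"y":0,"z":0,"twist":0,"fingers":0},
  {"x":0,"y":0,"z":15,"twist":0,"fingers":0},
  {"x":0,"y":0,"z":50,"twist":0,"fingers":0},
  {"x":0,"y":-15,"z":90,"twist":0,"fingers":0},
  {"x":0,"y":-40,"z":120,"twist":0,"fingers":-0.5},
  {"x":0,"y":-70,"z":130,"twist":0,"fingers":-1},
  {"x":0,"y":-70,"z":130,"twist":0,"fingers":-1},
])

```text
t: 14.58
tcp_pos: [451.3, 205.0, 244.5]
tcp_rot: [179.9, -0.0, 87.7]
force: [-0.1, -0.2, -0.5]
gripper_width: 72.5
grasp_force: 0.0
```

```bash
python3 - <<'E'
from nut import *
a=snap('wrist')
try: nut(a)
except Exception as e: print(e)
I=cloud(a);P=I.reshape(-1,3)
q=P[(abs(P[:,0]-451)<5)&(abs(P[:,1]-275.8)<110)&(abs(P[:,1]-275.8)>16)&(P[:,2]>60)]
A=np.c_[q[:,1]-275.8,np.ones(len(q))];print('bar top z',np.linalg.lstsq(A,q[:,2],rcond=None)[0],q.min(0),q.max(0))
h=P[(abs(P[:,0]-451)<20)&(abs(P[:,1]-275.8)<30)&(P[:,2]>108)];print('handle',len(h),h.mean(0),np.median(h[:,2]))
s=bot.get_state();print(s['t'],s['tcp_pos'])
cv2.imwrite('pics/i.png',cv2.resize(a['pixels'],(800,600),interpolation=cv2.INTER_CUBIC)[:,:,::-1])
E
```

```text
cheek 130 [448.2 195.5] [11.7 44.9] 87.81936645507812
cheek 202 [454.2 356. ] [12.4 45.1] 86.94371032714844
seat [451.19554138 275.74586487] len 160.54676032772866 ang of y 87.86052640423281
lugs 631 ((450.9827575683594, 276.1160888671875), (28.088459014892578, 48.92742919921875), 87.66009521484375)
lug ((432.8535461425781, 276.8294372558594), (28.262062072753906, 12.053739547729492), 86.3697280883789)
lug ((469.3365783691406, 275.3617248535156), (28.175106048583984, 11.969815254211426), 88.24445343017578)
bar top z [ -1.76636341 212.14244033] [446.00048909 177.77017878  60.06073097] [455.99987192 376.41184371 347.78062847]
handle 414 [450.90169035 276.65467097 116.13101196] 116.23613525470239
14.625 [451.24085874 205.77212569 243.77013727]
```

View pics/i.png

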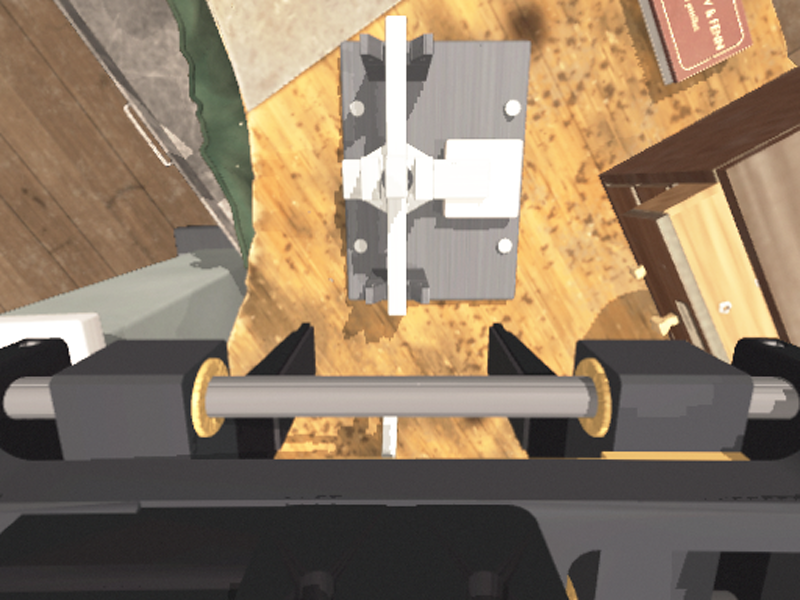

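The picture shows the bar through both notches, at about (397,60) and (397,285), and down in the slot, with the handle up at about (397,180). The handle top reads 116 mm against 117 expected, and it is about 1 mm off centre. Handing in.

```bash
python3 -c "
from workcell import bot
print(bot.close_job())"
```

```text
the job is handed in; nothing more can be done
None
```

I turned the nut clockwise into line, laid the long cotter across so it sits in the slot and both notches, handle up and about 1 mm off centre, left the short cotter alone, and handed the job in at about 14.6 s.

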